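# Hand over the next hole at the drilling jig

## Robot

A 6-joint arm with a two-finger parallel gripper is mounted at the origin on the work surface. World frame = base frame: x ahead of the robot, y to its left, z up, the work surface at z = 0. Lengths are in mm, angles in rad, forces in N, time in s.
With the tool pointing down it reaches from about 200 to 875 mm from the base axis. Payload 3.4 kg.
Tool frame: the origin (TCP) lies between the finger pads, 19 mm behind the fingertips; this is the grasp point; z points along the fingers, y is the line along which they close (so a half turn about z gives the same grasp; the last joint's range is limited). The gripper opens to 94 mm and grips with 3 to 60 N. Pads are 16 mm wide; open, the fingers measure 119 mm over their backs; the gripper's body (75 mm by 177 mm) begins 78 mm behind the grasp point.
Start: joints at [-1.269, 0.276, 1.505, -0, 1.361, -0.121], TCP at [235.935, -524.403, 224.293] pointing down, gripper open.
Joint ranges: [-2.89, 2.89], [-0.75, 2.08], [0.22, 2.7], [-1.18, 4.32], [0.11, 2.71], [-2.7, 2.7]. Speed limits (rad/s): [2.57, 2.57, 3.14, 3.14, 3.14, 3.14].

## Interface

Orientations are given as a rotation vector (axis times angle).
In Python, from station import read_state, snapshot, calibration, close_job, cut_out, spot_point gives the robot as it stands.
- The arm moves only by the tool drive_tool, never from a script. Its argument "rows" is a list that holds one entry, the list of rows, each a list of 5 numbers: the closure, from 0 (fully open) to 1 (shut), then the shift along the tool's x, y, z in m, then the turn about the tool's z in degrees. A call has exactly 5 rows; each row is the pose to reach, as a shift and turn from the pose commanded when the call began, along the tool's axes at that moment; what a row does not reach only later rows make up. A row lasts 1/8 s, in which the tool goes at most 62.5 mm and 10.7 degrees, less where a joint would pass 70% of its speed; a pose out of reach is approached as far as the arm can. A call with a gripper value outside its range is refused whole. The fingers move at their own pace and stop on an object; the grip force is fixed at half the most. Time passes only in rows, so rows that repeat a pose let the fingers close, or fill a call up. It gives the time, the measured TCP pose, the force, the opening and the grip force at its end, in the units of the state.
- read_state(): the state, without advancing time (a new reading comes with each control period).
- snapshot(name): name is "scene" or "top"; returns the picture (400x640x3 uint8, blue, green, red); there is no depth.
- calibration(name): a dict with "camera_matrix" (3x3 intrinsics, pixels), "eye" and "attitude" of the camera in the world. Camera axes: x right, y up, looking along -z (the intrinsics and any distortion apply to the point x, -y, -z); pixel columns grow to the right and rows downward; lengths in mm; the calibration is good to about 2 mm. A picture is of the moment at which its call begins. calibration takes no time and is no camera call.
- close_job(): hands the job in; it is judged then, once.
Trained networks look in the newest picture that a camera, given by its name, has taken for a name from the list of things; names that differ only in an ending like _2 or _b are one class to them, and where a whole thing is asked for, a point or a joint stands for the part that bears it (a point fixed in the world has none). Each returns a list of dicts, best first, with "score" (0 to 1); they miss things now and then, are a little off and sometimes report something else, mostly with a low value. They report only what shows in the picture. A call takes as long as a camera call. They do not tell look-alikes from the thing itself.
- cut_out(camera, target): "region" (400x640 bool, what is visible of it).
- spot_point(camera, target): "xyz" ([x, y, z] in mm, in the coordinates of the camera as it stood for that picture, good to about 4 mm: a listed point, or the origin of a listed thing).
The state is a dict: "clock": time; "joint_pos": joint angles; "qd": joint speeds; "tau": joint torques, N m; "tool_pos": TCP position; "tool_rot": TCP orientation; "ft_force": force on the tool from outside, world axes, zero at the start; "torque": the same for the moment, N m; "opening": finger opening in mm; "gripper_force": force on a finger pad.
Only numpy, scipy, OpenCV 4.12 (cv2) and the standard library are available. Lean on these libraries where they do the work, as an engineer would, in place of code of your own. Each camera call takes 0.05 s, during which the arm holds its last target. There are 200 camera calls.

## Task

Set up the next hole for the operator of the drill: with your fingertips slide the wooden bracket on the drilling jig until it is fully home, its back edge flat against the fence and its square end against the stop. Then show what to do by pointing straight down without touching: first at the bit to use, the widest one in the block, pausing just above it for a good second, then at the pencil cross on the bracket where the hole goes, and finish there, still pointing just above the cross. Pick nothing up, leave the bits and all the other things lying about untouched, and pass high over the other bits rather than coming down near them.

Things in the scene. Friction and masses are not known exactly. Their poses are not given: they have to be found in the camera images.
- jig: Drilling jig fixed to the bench: dark base board 220 (x) x 300 (y) x 12 mm with two aluminium bars 26 mm high on it (tops 38 mm above the bench). Fence: 20 mm wide along the whole +x edge, inner face at x = +90 mm. Stop: 30 mm thick across the +y end, from x = -20 to +90 mm, inner face at y = +120 mm. Origin: centre of the underside, at bench height; z up.
- jig_corner (a point): Inner corner of the jig where fence face and stop face meet, on top of the base board (12 mm above the bench). Axes as the jig's: the fence face is the plane x = 0, the stop face y = 0; the free room is at negative x and y.
- bracket: Bracket: loose pale wood plate 100 (x) x 160 (y) x 22 mm, 0.15 kg, flat on the jig 2 to 6 cm off fence and stop. Back edge straight at x = +50; ends y = +80 (to the stop) and -80, straight from x = -15; in front two lobes R 35 about (-15, +-45), notch between. +y lobe has a bored 35 mm hole, -y lobe the pencil cross. Origin: centre of underside. Home: origin at jig (40, 40, 12), same axes.
- bracket_corner (a point): Square corner of the bracket where its back edge and +y end meet, at the underside; meets jig_corner when home. The bracket slides with about 1 N of friction.
- mark (a point): Centre of the pencil cross (two dark 30 mm strokes) on the top face of the bracket's undrilled lobe, at bracket (-15, -45, +22) mm; axes as the bracket's.
- stand: Pale wooden block 250 x 60 x 40 mm high, fixed to the bench, with five holes in a row 50 mm apart along its x axis (at -100, -50, 0, +50, +100 mm), 25 mm deep, in which the five boring bits stand. Origin: centre of its underside.
- bit_12: Loose steel boring bit standing upright in the block, cutter up: shank 10 mm dia, flat round head 12 mm dia, 14 mm thick, at the top. 90 mm long. Origin: centre of the shank's lower end; z up the shank, so the head's top is 90 mm above the origin (plus a 3.5 mm spur), about 105 mm above the bench. May stand in any of the holes.
- bit_16: Loose steel boring bit standing upright in the block, cutter up: shank 10 mm dia, flat round head 16 mm dia, 14 mm thick, at the top. 90 mm long. Origin: centre of the shank's lower end; z up the shank, so the head's top is 90 mm above the origin (plus a 3.5 mm spur), about 105 mm above the bench. May stand in any of the holes.
- bit_20: Loose steel boring bit standing upright in the block, cutter up: shank 10 mm dia, flat round head 20 mm dia, 14 mm thick, at the top. 90 mm long. Origin: centre of the shank's lower end; z up the shank, so the head's top is 90 mm above the origin (plus a 3.5 mm spur), about 105 mm above the bench. May stand in any of the holes.
- bit_26: Loose steel boring bit standing upright in the block, cutter up: shank 10 mm dia, flat round head 26 mm dia, 14 mm thick, at the top. 90 mm long. Origin: centre of the shank's lower end; z up the shank, so the head's top is 90 mm above the origin (plus a 3.5 mm spur), about 105 mm above the bench. May stand in any of the holes.
- bit_35: Loose steel boring bit standing upright in the block, cutter up: shank 10 mm dia, flat round head 35 mm dia, 14 mm thick, at the top. 90 mm long. Origin: centre of the shank's lower end; z up the shank, so the head's top is 90 mm above the origin (plus a 3.5 mm spur), about 105 mm above the bench. This is the widest: the bit to point at. May stand in any of the holes.
- pencil: Bystander: carpenter's pencil 168 mm long, 8 mm thick, lying beside the block; origin at its middle, underside, length along x.
- offcut: Bystander: wooden offcut 90 x 35 x 22 mm lying beside the block; origin centre of the underside.
- tape_measure: Bystander: tape measure 66 x 34 x 60 mm high, standing beyond the stop end of the jig; origin centre of the underside.
- done_bracket_a: Bystander: finished bracket with both holes bored, same outline, lying on the bench at the back; origin as the bracket's.
- done_bracket_b: Bystander: a second finished bracket lying on top of the first.
- glue: Bystander: white glue bottle, 60 mm dia, 170 mm high, at the back; origin centre of the underside.
- mallet: Bystander: wooden mallet lying at the back, head 65 x 125 x 60 mm, handle 200 mm along -x; origin where the handle enters the head, at bench height.
- try_square: Bystander: try square lying flat near the robot, stock 22 x 110 x 20 mm along y, steel blade 160 mm along +x; origin centre of the stock's underside.
There are look-alikes about, which are no part of the job. Leave any pink or turquoise look-alike of the bit_35 alone.

How it is judged (in metres and radians):
On the way, in this order (a step that is already met when the one before it is completed fails the run):
1. the bracket is home in the jig, against fence and stop (x of bracket_corner in the frame of jig_corner above -0.003 m and y of bracket_corner in the frame of jig_corner above -0.003 m and angle between the x axis of bracket and the x axis of jig, either way round below 0.04 rad and z of bracket_corner in the frame of jig_corner below 0.003 m and linear speed of bracket below 0.01 m/s), for 0.2 s.
2. the fingertips point down just above the widest bit, touching nothing, for 0.8 s (x of the grasp point in the frame of bit_35 between -0.02 and 0.02 m and y of the grasp point in the frame of bit_35 between -0.02 and 0.02 m and z of the grasp point in the frame of bit_35 between 0.09 and 0.165 m and angle between the grasp point's own z axis and vertical above 2.62 rad and contact force between the fingers and anything else below 0.3 N), for 0.8 s.
3. the fingertips point down just above the pencil cross, touching nothing, the bracket still home (horizontal distance between the grasp point and mark below 0.02 m and z of the grasp point in the frame of mark between 0 and 0.075 m and angle between the grasp point's own z axis and vertical above 2.62 rad and contact force between the fingers and anything else below 0.3 N and x of bracket_corner in the frame of jig_corner above -0.003 m and y of bracket_corner in the frame of jig_corner above -0.003 m and angle between the x axis of bracket and the x axis of jig, either way round below 0.04 rad and z of bracket_corner in the frame of jig_corner below 0.003 m), for 0.3 s.
At the end, for the whole second after the job is handed in: Bracket home in the jig (within 3 mm of fence and stop, 2.3 degrees, flat); tool within 30 degrees of straight down, touching nothing, TCP within 20 mm sideways of the pencil cross and less than 75 mm above it; every bit within 10 mm of where it stood (all of step 3 and linear speed of bracket below 0.01 m/s and distance of each of bit_12, bit_16, bit_20, bit_26, bit_35 from where it was at the start of the episode below 0.01 m).
It fails at once if the bracket is lifted or tipped (z of bracket_corner in the frame of jig_corner above 0.012 m or angle between bracket's own z axis and vertical above 0.2 rad).
It fails at once if the robot touches a bit or the block (contact force between any of the fingers, the arm and bit_12 above 0.3 N or contact force between any of the fingers, the arm and bit_16 above 0.3 N or contact force between any of the fingers, the arm and bit_20 above 0.3 N or contact force between any of the fingers, the arm and bit_26 above 0.3 N or contact force between any of the fingers, the arm and bit_35 above 0.3 N or contact force between any of the fingers, the arm and stand above 0.3 N).
It fails at once if a bit is moved (distance of any of bit_12, bit_16, bit_20, bit_26, bit_35 from where it was at the start of the episode above 0.01 m).
It fails at once if the tool comes down over another bit (TCP within 20 mm sideways of its axis and less than 75 mm above its top) ((x of the grasp point in the frame of bit_12 between -0.02 and 0.02 m and y of the grasp point in the frame of bit_12 between -0.02 and 0.02 m and z of the grasp point in the frame of bit_12 between 0.09 and 0.165 m) or (x of the grasp point in the frame of bit_16 between -0.02 and 0.02 m and y of the grasp point in the frame of bit_16 between -0.02 and 0.02 m and z of the grasp point in the frame of bit_16 between 0.09 and 0.165 m) or (x of the grasp point in the frame of bit_20 between -0.02 and 0.02 m and y of the grasp point in the frame of bit_20 between -0.02 and 0.02 m and z of the grasp point in the frame of bit_20 between 0.09 and 0.165 m) or (x of the grasp point in the frame of bit_26 between -0.02 and 0.02 m and y of the grasp point in the frame of bit_26 between -0.02 and 0.02 m and z of the grasp point in the frame of bit_26 between 0.09 and 0.165 m)).
It fails at once if a bystander is touched or moved (distance of any of pencil, offcut, tape_measure, done_bracket_a, done_bracket_b, glue, mallet, try_square from where it was at the start of the episode above 0.015 m or contact force between any of the fingers, the arm and pencil above 0.3 N or contact force between any of the fingers, the arm and offcut above 0.3 N or contact force between any of the fingers, the arm and tape_measure above 0.3 N or contact force between any of the fingers, the arm and done_bracket_a above 0.3 N or contact force between any of the fingers, the arm and done_bracket_b above 0.3 N or contact force between any of the fingers, the arm and glue above 0.3 N or contact force between any of the fingers, the arm and mallet above 0.3 N or contact force between any of the fingers, the arm and try_square above 0.3 N).
It also fails if it takes over 64 s, if anything falls off the work surface, if the arm or the gripper's body presses on something with over 40 N, if the wrist force passes 120 N, or if a joint passes its speed limit or range.

## Working session

There is one attempt and no reset: what is moved stays moved. The work goes in short steps, Python scripts to look and compute and a tool call to move; the robot and the scene stay as the last step left them, time stands still between calls to the robot, and variables do not carry over. Pictures are saved under pics/ and viewed, at most 10 in all, crops included, and the job is handed in when it is done.

Besides the shell and the picture viewer there is one more tool, called after "Request:" by a JSON object that holds its "fn" and its "kwargs". drive_tool: Moves the arm, as the interface text tells. Its arguments: {"type":"object","properties":{"rows":{"type":"array"}},"required":["rows"]}

```bash
mkdir -p pics; cat > h.py <<'E'
import numpy as np, cv2
from scipy.spatial.transform import Rotation as R
from station import *
def cam(n):
    c=calibration(n); A=np.array(c["attitude"],float)
    A=R.from_rotvec(A.ravel()).as_matrix() if A.size==3 else A
    return np.array(c["camera_matrix"],float),np.array(c["eye"],float),A
def toworld(n,p):
    K,e,A=cam(n); return e+A@np.array(p)
def ray(n,uv):
    K,e,A=cam(n); d=np.linalg.inv(K)@[uv[0],uv[1],1]; return e,A@(d*[1,-1,-1])
def atz(n,uv,z):
    e,d=ray(n,uv); return e+d*(z-e[2])/d[2]
def proj(n,P):
    K,e,A=cam(n); q=(A.T@(np.array(P,float)-e))*[1,-1,-1]; q=K@q; return q[:2]/q[2]
E
python3 - <<'E'
from h import *
np.set_printoptions(precision=1,suppress=True)
print(calibration("top")); print(calibration("scene"))
for n in("scene","top"):
    cv2.imwrite(f"pics/{n}0.png",snapshot(n))
    for t in["jig_corner","jig","bracket","bracket_corner","mark","stand","bit_35","bit_26","bit_20","bit_16","bit_12","tape_measure","try_square","pencil","offcut","glue","mallet"]:
        print(n,t,[(round(r["score"],2),toworld(n,r["xyz"])) for r in spot_point(n,t)[:3]])
s=read_state();print(s["clock"],s["tool_pos"],s["tool_rot"],s["opening"])
E
```

```text
{'camera_matrix': array([[493.7,   0. , 321. ],
       [  0. , 493.7, 203.7],
       [  0. ,   0. ,   1. ]]), 'eye': array([ 411.2,   54.8, 1306.6]), 'attitude': array([ 0.1, -0.1, -1.6])}
{'camera_matrix': array([[369.4,   0. , 315.6],
       [  0. , 369.4, 204.5],
       [  0. ,   0. ,   1. ]]), 'eye': array([1167.1,  401.9,  643.5]), 'attitude': array([0.5, 0.9, 2. ])}
scene jig_corner [(0.97, array([588.2, -61.2,  12.8]))]
scene jig [(0.55, array([ 528.6, -244.8,   34.5]))]
scene bracket [(0.73, array([ 540.4, -197.8,   10.9])), (0.71, array([ 577.5, -106.9,   13.3]))]
scene bracket_corner [(0.89, array([ 578.5, -107.9,   11.3])), (0.27, array([ 525.6, -196.5,   -2.2]))]
scene mark [(0.86, array([ 529.7, -241.9,   33.4]))]
scene stand [(0.94, array([563.3, 214. ,   1.8]))]
scene bit_35 [(0.84, array([456.5, 316.2,  -1.2])), (0.69, array([467. , 107.4,   2.6])), (0.67, array([661.2, 216.5,  19. ]))]
scene bit_26 [(0.84, array([456.5, 316.2,  -1.2])), (0.69, array([467. , 107.4,   2.6])), (0.67, array([661.2, 216.5,  19. ]))]
scene bit_20 [(0.84, array([456.5, 316.2,  -1.2])), (0.6
[... 1506 characters left out ...]
(0.62, array([555.2, 213.4,  17. ])), (0.62, array([453.1, 315.8,  -1.2]))]
top bit_16 [(0.68, array([379.9, 230.6,   2.1])), (0.62, array([555.2, 213.4,  17. ])), (0.62, array([453.1, 315.8,  -1.2]))]
top bit_12 [(0.68, array([379.9, 230.6,   2.1])), (0.62, array([555.2, 213.4,  17. ])), (0.62, array([453.1, 315.8,  -1.2]))]
top tape_measure [(0.87, array([507.6,  -1. ,  -2.2]))]
top try_square [(0.64, array([ 328.9, -285.6,    2.1]))]
top pencil [(0.59, array([572.9, 282.1,   0.3]))]
top offcut [(0.64, array([563.5, 142.6,  -0.6]))]
top glue [(0.82, array([753.5, 191.3,  -1.6]))]
top mallet [(0.89, array([ 768.7, -182.8,    0.5]))]
1.8 [ 236.  -524.4  224.3] [3.1 0.7 0. ] 93.88471771723025
```

View pics/top0.png

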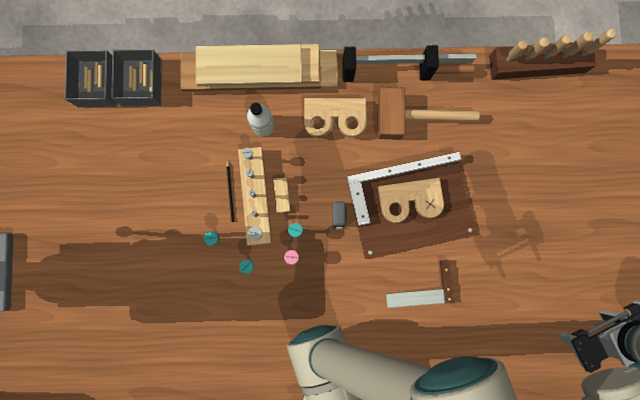

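View pics/scene0.png

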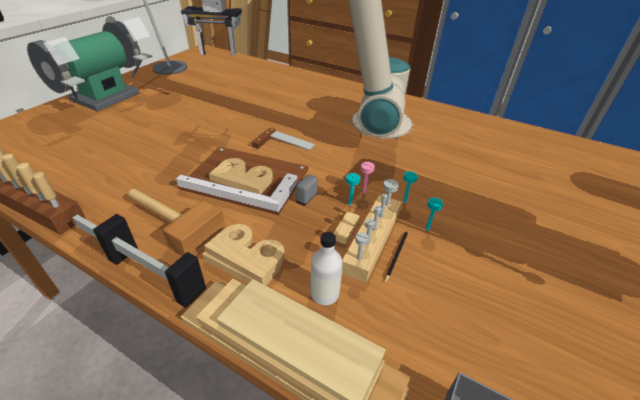

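The top picture shows the jig around (410,205), turned about 12°, with the bracket in it at (412,200) and the cross at (430,204). The steel bits stand along (248,153) to (255,233), and the widest is at (255,233), the end nearest the robot. Turquoise look-alikes are at (210,238), (246,266) and (295,230), and a pink one at (291,257). The scene picture agrees: the widest steel head is at (390,186).

Next I measure the edges and the bit from both views.

```bash
python3 - <<'E'
from h import *
np.set_printoptions(precision=1,suppress=True)
im=cv2.imread("pics/top0.png"); sc=cv2.imread("pics/scene0.png")
a=cv2.resize(im[140:270,340:485],None,fx=4,fy=4,interpolation=cv2.INTER_CUBIC)
b=cv2.resize(im[140:280,200:310],None,fx=3.7,fy=3.7,interpolation=cv2.INTER_CUBIC)
cv2.imwrite("pics/jig.png",a)
c=cv2.resize(sc[150:290,335:455],None,fx=3.3,fy=3.3,interpolation=cv2.INTER_CUBIC)
h=max(len(b),len(c)); pad=lambda q:cv2.copyMakeBorder(q,0,h-len(q),0,0,cv2.BORDER_CONSTANT)
cv2.imwrite("pics/bits.png",np.hstack([pad(b),pad(c)])[:600,:800])
# bracket heading fit using the region in top, model outline at z=34 
from shapely import geometry as g if False else None
E
python3 - <<'E'
from h import *
from scipy.optimize import minimize
np.set_printoptions(precision=2,suppress=True)
snapshot("top")
def model(p,z,kind):
    x,y,t=p; c,s=np.cos(t),np.sin(t); 
    T=lambda q:np.array([proj("top",[x+c*u-s*v,y+s*u+c*v,z]) for u,v in q])
    m=np.zeros((400,640),np.uint8)
    f=lambda q:cv2.fillPoly(m,[np.round(T(q)*16).astype(np.int32)],255,cv2.LINE_AA,4)
    th=np.linspace(0,2*np.pi,40)
    f([(-15,-80),(50,-80),(50,80),(-15,80)])
    for w in(-45,45): f([(-15+35*np.cos(k),w+35*np.sin(k)) for k in th])
    return m/255.
for r in cut_out("top","bracket")[:2]:
    print("score",r["score"],r["region"].sum())
    R0=cv2.GaussianBlur(r["region"].astype(float),(0,0),1.5)
    best=min((minimize(lambda p:((cv2.GaussianBlur(model([p[0],p[1],p[2]/100],34,0),(0,0),1.5)-R0)**2).sum(),[540,-195,t],method="Nelder-Mead",options=dict(initial_simplex=[[540,-195,t],[548,-195,t],[540,-187,t],[540,-195,t+6]])) for t in(5,12,20)),key=lambda o:o.fun)
    print("bracket x,y,yaw deg",best.x[:2],np.degrees(best.x[2]/100),best.fun)
    break
K,e,A=cam("top")
# widest bit by two views
p1,d1=ray("top",(255,233));p2,d2=ray("scene",(390,186))
s=np.linalg.lstsq(np.c_[d1,-d2],p2-p1,rcond=None)[0];print("bit head",p1+d1*s[0],p2+d2*s[1])
s=read_state();M=R.from_rotvec(s["tool_rot"]).as_matrix();print(M,s["tool_pos"],s["ft_force"],s["clock"])
E
```

```text
score 0.8 2110  File "<stdin>", line 11
    from shapely import geometry as g if False else None
                                      ^^
SyntaxError: invalid syntax
Traceback (most recent call last):
  File "h.py", line 15, in proj
    K,e,A=cam(n); q=(A.T@(np.array(P,float)-e))*[1,-1,-1]; q=K@q; return q[:2]/q[2]
          ~~~^^^
  File "h.py", line 5, in cam
    c=calibration(n); A=np.array(c["attitude"],float)
ValueError: time passes only in moves, steps and waits
```

```bash
python3 - <<'E'
from h import *
E
ls pics
```

```text
scene0.png
top0.png
```

```bash
sed -i 's/^def cam/import functools\n@functools.cache\ndef cam/' h.py
cat > fit.py <<'E'
from h import *
from scipy.optimize import minimize
def model(p,z,parts):
    x,y,t=p[0],p[1],p[2]/100; c,s=np.cos(t),np.sin(t); m=np.zeros((400,640),np.uint8)
    for q in parts:
        P=np.array([proj("top",[x+c*u-s*v,y+s*u+c*v,z]) for u,v in q])
        cv2.fillPoly(m,[np.round(P*16).astype(np.int32)],255,cv2.LINE_AA,4)
    return m/255.
th=np.linspace(0,2*np.pi,40)
BR=[[(-15,-80),(50,-80),(50,80),(-15,80)]]+[[(-15+35*np.cos(k),w+35*np.sin(k)) for k in th] for w in(-45,45)]
BARS=[[(90,-150),(110,-150),(110,150),(90,150)],[(-20,120),(90,120),(90,150),(-20,150)]]
B=lambda a:cv2.GaussianBlur(a,(0,0),1.2)
def fit(reg,p0,z,parts):
    R0=B(reg.astype(float)); p0=np.array(p0,float)
    return min((minimize(lambda p:((B(model(p,z,parts))-R0)**2).sum(),p0+[0,0,t],method="Nelder-Mead",options=dict(initial_simplex=p0+[0,0,t]+np.array([[0,0,0],[7,0,0],[0,7,0],[0,0,6]]))) for t in(-5,3)),key=lambda o:o.fun)
def measure():
    im=snapshot("top"); h=cv2.cvtColor(im,cv2.COLOR_BGR2HSV)
    r=cut_out("top","bracket")[0]["region"]
    r=cv2.morphologyEx(r.astype(np.uint8),cv2.MORPH_CLOSE,np.ones((3,3)))
    cs=cv2.findContours(r,cv2.RETR_EXTERNAL,cv2.CHAIN_APPROX_NONE)[0]; rf=np.zeros((400,640),np.uint8); cv2.drawContours(rf,cs,-1,1,-1)
    b=fit(rf,[540,-195,12],34,BR)
    a=(h[...,1]<60)&(h[...,2]>130); box=np.zeros_like(a); box[145:235,340:475]=1
    j=fit(a&box,[520,-200,21],38,BARS)
    return im,b,j
E
python3 - <<'E'
from fit import *
np.set_printoptions(precision=3,suppress=True)
im=cv2.imread("pics/top0.png"); sc=cv2.imread("pics/scene0.png")
b=cv2.resize(im[140:280,200:310],None,fx=3.7,fy=3.7,interpolation=cv2.INTER_CUBIC)
c=cv2.resize(sc[150:290,335:450],None,fx=3.3,fy=3.3,interpolation=cv2.INTER_CUBIC)
h=max(len(b),len(c)); pad=lambda q:cv2.copyMakeBorder(q,0,h-len(q),0,0,cv2.BORDER_CONSTANT)
cv2.imwrite("pics/bits.png",np.hstack([pad(b),pad(c)])[:600,:800])
im,b,j=measure()
for n,o in(("br",b),("jig",j)): print(n,o.x[:2],np.degrees(o.x[2]/100),o.fun)
a=im.copy()
for o,z,P in((b,34,BR),(j,38,BARS)):
    m=(model(o.x,z,P)>.5).astype(np.uint8); cv2.drawContours(a,cv2.findContours(m,0,1)[0],-1,(0,0,255),1)
cv2.imwrite("pics/jig.png",cv2.resize(a[140:270,340:485],None,fx=4,fy=4,interpolation=cv2.INTER_NEAREST))
p1,d1=ray("top",(255,233));p2,d2=ray("scene",(390,186))
s=np.linalg.lstsq(np.c_[d1,-d2],p2-p1,rcond=None)[0];print("bit head",p1+d1*s[0],p2+d2*s[1])
s=read_state();print(R.from_rotvec(s["tool_rot"]).as_matrix(),s["tool_pos"],s["ft_force"],s["clock"])
E
```

```text
br [ 537.337 -191.785] 6.384725383627024 42.33048080540191
jig [ 524.958 -195.5  ] 10.910920622453867 19.510343141920266
bit head [459.856 205.277  94.571] [460.13  204.524  94.488]
[[ 0.912  0.41   0.   ]
 [ 0.41  -0.912 -0.   ]
 [-0.     0.    -1.   ]] [ 235.947 -524.399  224.308] [0.553 0.17  0.067] 2.0
```

View pics/bits.png

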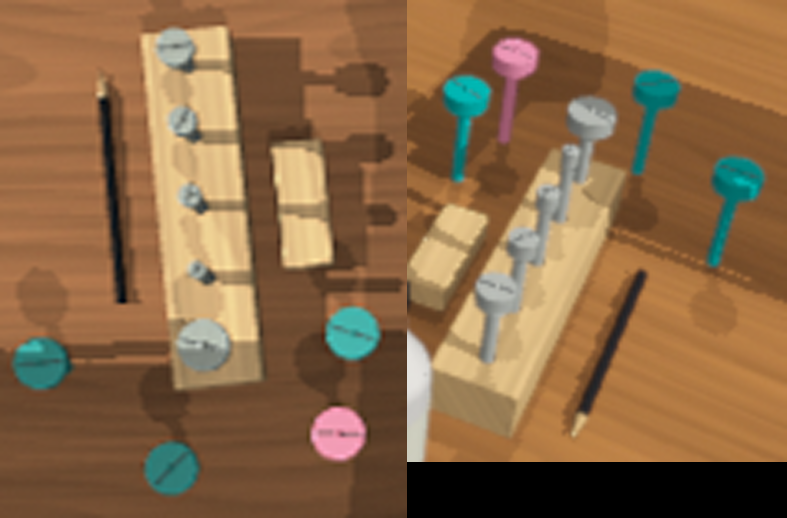

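View pics/jig.png

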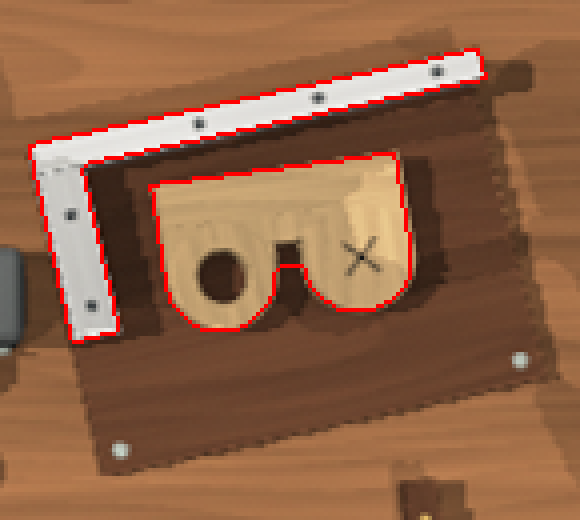

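Request:
{"fn": "drive_tool", "kwargs": {"rows": [[[0,0.04,-0.022,0,3],[0,0.085,-0.048,0,7],[0,0.13,-0.074,0,10],[0,0.17,-0.098,0,13.3],[0,0.17,-0.098,0,13.3]]]}}

```text
clock: 2.62
tool_pos: [352.0, -362.8, 224.6]
tool_rot: [-3.126, -0.306, -0.001]
ft_force: [-0.2, -0.9, -0.3]
opening: 93.7
gripper_force: 0.0
```

```bash
cat > where.py <<'E'
from h import *
np.set_printoptions(precision=2,suppress=True)
s=read_state();M=R.from_rotvec(s["tool_rot"]).as_matrix();p=np.array(s["tool_pos"])
J=R.from_euler("z",10.91,degrees=True).as_matrix()
print("t",s["clock"],"tcp",p,"yaw",np.degrees(np.arctan2(M[1,0],M[0,0])),"in jig",J.T@(p-[525,-195.5,0]),"F jig",J.T@np.array(s["ft_force"]),"open",s["opening"])
E
python3 where.py
```

```text
t 2.625 tcp [ 351.98 -362.81  224.58] yaw 11.172858544062729 in jig [-201.56 -131.54  224.58] F jig [-0.37 -0.83 -0.26] open 93.72315719177813
```

Request:
{"fn": "drive_tool", "kwargs": {"rows": [[[0,0.035,-0.033,0.0,0.3],[0,0.075,-0.07,0.02,0.3],[0,0.115,-0.11,0.05,0.3],[0,0.1395,-0.1325,0.08,0.3],[0,0.1395,-0.1325,0.11,0.3]]]}}

```text
clock: 3.25
tool_pos: [463.9, -208.2, 113.4]
tool_rot: [3.127, 0.296, 0.001]
ft_force: [0.6, -1.1, -0.3]
opening: 93.9
gripper_force: 0.0
```

Request:
{"fn": "drive_tool", "kwargs": {"rows": [[[0,0,0,0.025,0],[0,0,0,0.05,0],[0,0,0,0.068,0],[0,0,0,0.075,0],[0,0,0,0.076,0]]]}}

```text
clock: 3.88
tool_pos: [462.6, -209.5, 38.1]
tool_rot: [3.128, 0.29, -0.0]
ft_force: [0.3, 0.9, -0.3]
opening: 93.7
gripper_force: 0.0
```

```bash
python3 where.py
```

```text
t 3.875 tcp [ 462.62 -209.53   38.13] yaw 10.60121236111422 in jig [-63.91  -1.97  38.13] F jig [ 0.44  0.85 -0.27] open 93.65622214937923
```

Request:
{"fn": "drive_tool", "kwargs": {"rows": [[[0,0.01,-0.001,0,-0.3],[0,0.018,-0.002,0,-0.3],[0,0.026,-0.002,0,-0.3],[0,0.034,-0.002,0,-0.3],[0,0.04,-0.002,0,-0.3]]]}}

```text
clock: 4.5
tool_pos: [501.8, -199.1, 38.3]
tool_rot: [-3.127, -0.3, 0.001]
ft_force: [-2.9, -0.3, 2.7]
opening: 94.3
gripper_force: 1.2
```

Request:
{"fn": "drive_tool", "kwargs": {"rows": [[[0,0.0015,0,0,0],[0,0.003,0,0,0],[0,0.0045,0,0,0],[0,0.006,0,0,0],[0,0.006,0,0,0]]]}}

```text
clock: 5.12
tool_pos: [507.3, -198.3, 38.2]
tool_rot: [3.127, 0.299, -0.001]
ft_force: [-2.4, -0.0, 0.9]
opening: 93.9
gripper_force: 1.2
```

```bash
python3 where.py
```

```text
t 5.125 tcp [ 507.26 -198.3    38.2 ] yaw 10.932845206356964 in jig [-17.95   0.61  38.2 ] F jig [-2.39  0.43  0.91] open 93.92504673935316
```

Request:
{"fn": "drive_tool", "kwargs": {"rows": [[[0,0.001,0,0,0],[0,0.002,0,0,0],[0,0.0025,0,0,0],[0,0.003,0,0,0],[0,0.003,0,0,0]]]}}

```text
clock: 5.75
tool_pos: [507.5, -198.2, 38.2]
tool_rot: [3.127, 0.301, -0.009]
ft_force: [-7.1, -4.0, 4.7]
opening: 93.9
gripper_force: 4.5
```

```bash
python3 where.py
```

```text
t 5.75 tcp [ 507.45 -198.24   38.18] yaw 11.015195470827859 in jig [-17.75   0.63  38.18] F jig [-7.69 -2.64  4.71] open 93.92945375410201
```

Request:
{"fn": "drive_tool", "kwargs": {"rows": [[[0,-0.008,0,0,0],[0,-0.02,0,0,0],[0.3,-0.025,0,-0.02,0],[0.7,-0.025,0.02,-0.05,0],[1,-0.02,0.05,-0.06,0]]]}}

```text
clock: 6.38
tool_pos: [500.9, -251.0, 100.3]
tool_rot: [3.126, 0.3, 0.005]
ft_force: [0.6, -0.3, -0.1]
opening: 67.7
gripper_force: 0.0
```

Request:
{"fn": "drive_tool", "kwargs": {"rows": [[[1,0.01,0.03,0,0],[1,0.04,0.06,0,0],[1,0.07,0.06,0,0],[1,0.081,0.06,0,0],[1,0.081,0.06,0,0]]]}}

```text
clock: 7.0
tool_pos: [590.9, -293.6, 97.9]
tool_rot: [-3.127, -0.301, 0.001]
ft_force: [-0.4, 0.2, -0.3]
opening: 17.5
gripper_force: 0.0
```

```bash
python3 where.py; python3 - <<'E'
from fit import *
im,b,j=measure()
for n,o in(("br",b),("jig",j)): print(n,o.x[:2],np.degrees(o.x[2]/100),o.fun)
cv2.imwrite("pics/top1.png",cv2.resize(im[120:280,320:500],None,fx=4,fy=3.7,interpolation=cv2.INTER_CUBIC))
E
```

```text
t 7.0 tcp [ 590.89 -293.59   97.91] yaw 10.980040252636247 in jig [  46.13 -108.79   97.91] F jig [-0.36  0.24 -0.26] open 17.50153124448928
br [ 563.43042915 -178.86348457] 11.116293051820344 82.31215493564643
jig [ 526.01092803 -196.22206272] 10.846083573443247 1479.4730854351114
```

View pics/top1.png

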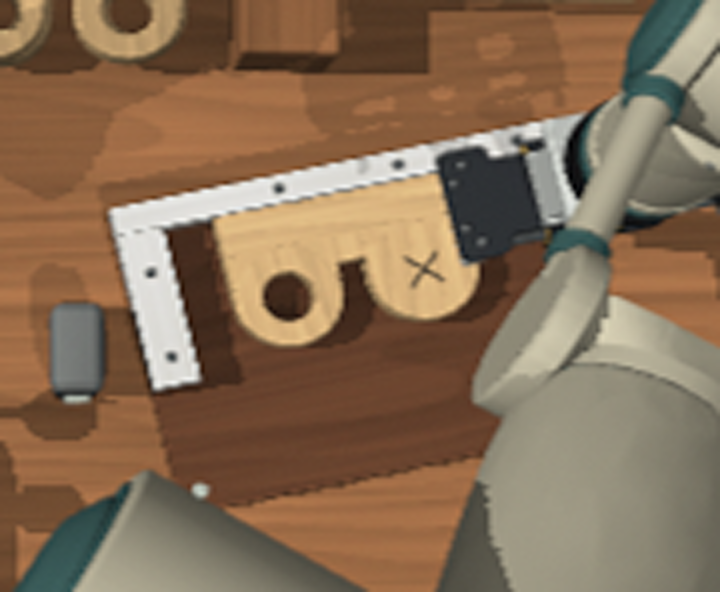

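The bracket lies flat along the fence at the right angle, with about 31–35 mm still to go to the stop. The gripper stands clear beyond the -y end.

Request:
{"fn": "drive_tool", "kwargs": {"rows": [[[1,0,0,0.02,0],[1,0,0,0.04,0],[1,-0.001,0,0.055,0],[1,-0.002,0,0.06,0],[1,-0.002,0,0.06,0]]]}}

```text
clock: 7.72
tool_pos: [588.9, -294.6, 38.3]
tool_rot: [-3.127, -0.299, 0.0]
ft_force: [-0.5, 0.7, -0.0]
opening: 0.6
gripper_force: 0.0
```

Request:
{"fn": "drive_tool", "kwargs": {"rows": [[[1,0,-0.008,0,0],[1,0,-0.017,0,0],[1,0.001,-0.026,0,0],[1,0.002,-0.034,0,0],[1,0.003,-0.04,0,0]]]}}

```text
clock: 8.35
tool_pos: [584.3, -254.8, 38.6]
tool_rot: [3.126, 0.3, -0.001]
ft_force: [-2.4, -2.9, 1.0]
opening: 0.4
gripper_force: 1.6
```

```bash
python3 where.py
```

```text
t 8.35 tcp [ 584.28 -254.79   38.56] yaw 10.967418850493791 in jig [ 46.98 -69.44  38.56] F jig [-2.88 -2.45  0.99] open 0.3911913586947788
```

Request:
{"fn": "drive_tool", "kwargs": {"rows": [[[1,0,-0.003,0,0],[1,0,-0.006,0,0],[1,0.0005,-0.009,0,0],[1,0.001,-0.012,0,0],[1,0.001,-0.014,0,0]]]}}

```text
clock: 8.98
tool_pos: [582.9, -240.7, 38.2]
tool_rot: [3.127, 0.299, -0.0]
ft_force: [-1.6, -4.3, 1.5]
opening: 0.3
gripper_force: 1.8
```

Request:
{"fn": "drive_tool", "kwargs": {"rows": [[[1,0,-0.001,0,0],[1,0,-0.002,0,0],[1,0,-0.003,0,0],[1,0,-0.004,0,0],[1,0,-0.004,0,0]]]}}

```text
clock: 9.6
tool_pos: [582.6, -239.2, 38.3]
tool_rot: [3.123, 0.3, 0.001]
ft_force: [-0.3, -8.8, -1.3]
opening: 0.5
gripper_force: 4.2
```

```bash
python3 where.py
```

```text
t 9.6 tcp [ 582.59 -239.21   38.34] yaw 10.981800886131023 in jig [ 48.28 -53.82  38.34] F jig [-2.01 -8.6  -1.34] open 0.4969015953695463
```

Request:
{"fn": "drive_tool", "kwargs": {"rows": [[[1,0,-0.001,0,0],[1,0,-0.001,0,0],[1,0,0.006,0,0],[1,0,0.018,0,0],[1,0,0.025,-0.02,0]]]}}

```text
clock: 10.22
tool_pos: [586.2, -260.6, 56.7]
tool_rot: [-3.124, -0.298, 0.004]
ft_force: [-0.4, 0.2, 0.7]
opening: 0.4
gripper_force: 0.0
```

Request:
{"fn": "drive_tool", "kwargs": {"rows": [[[1,0,0,-0.05,0],[1,0,0,-0.1,0],[1,0,0,-0.15,0],[1,-0.06,0,-0.19,0],[1,-0.12,0,-0.2,0]]]}}

```text
clock: 10.85
tool_pos: [476.8, -283.2, 259.0]
tool_rot: [3.125, 0.302, 0.007]
ft_force: [-0.7, -2.1, 0.8]
opening: 0.6
gripper_force: 0.0
```

Request:
{"fn": "drive_tool", "kwargs": {"rows": [[[1,-0.06,0.0,0,0],[1,-0.12,0.0,0,0],[1,-0.18,0.0,0,0],[1,-0.2,0.0,0,0],[1,-0.2,0.0,0,0]]]}}

```text
clock: 11.48
tool_pos: [279.0, -320.6, 257.0]
tool_rot: [-3.128, -0.295, -0.002]
ft_force: [1.1, -0.3, 0.8]
opening: 0.5
gripper_force: 0.0
```

```bash
python3 where.py; python3 - <<'E'
from fit import *
im,b,j=measure()
for n,o in(("br",b),("jig",j)): print(n,o.x[:2],np.degrees(o.x[2]/100),o.fun)
d=R.from_euler("z",-j.x[2]/100).apply([b.x[0]-j.x[0],b.x[1]-j.x[1],0]);print("bracket in jig",d)
m=R.from_euler("z",b.x[2]/100).apply([-15,-45,0])[:2]+b.x[:2];print("mark",m,[toworld("top",r["xyz"]) for r in spot_point("top","mark")[:2]])
im0=cv2.imread("pics/top0.png");h=cv2.cvtColor(im0,cv2.COLOR_BGR2HSV)
g=((h[...,1]<60)&(h[...,2]>110)).astype(np.uint8);g[:218]=0;g[250:]=0;g[:,:240]=0;g[:,270:]=0
y,x=np.nonzero(g);print("bit px",x.mean(),y.mean(),len(x),"at z105",atz("top",(x.mean(),y.mean()),105))
cv2.imwrite("pics/top2.png",cv2.resize(im[130:270,200:500],None,fx=2.6,fy=2.6,interpolation=cv2.INTER_CUBIC))
E
```

```text
t 11.475 tcp [ 278.99 -320.65  256.98] yaw 10.760933330701134 in jig [-265.25  -76.32  256.98] F jig [ 1.   -0.52  0.79] open 0.4954690096900785
br [ 557.92762848 -147.57952223] 10.613443205001223 33.45660818821389
jig [ 525.82261038 -196.26215573] 11.149307216693343 21.66341744976439
bracket in jig [40.91267204 41.55579694  0.        ]
mark [ 551.4724347  -194.57239906] [array([ 555.8080532 , -194.97805786,   31.70708484]), array([656.0106147 , 219.57780627,  14.51138235])]
bit px 254.5379746835443 232.72784810126583 158 at z105 [460.12294125 205.0957424  105.        ]
```

View pics/top2.png

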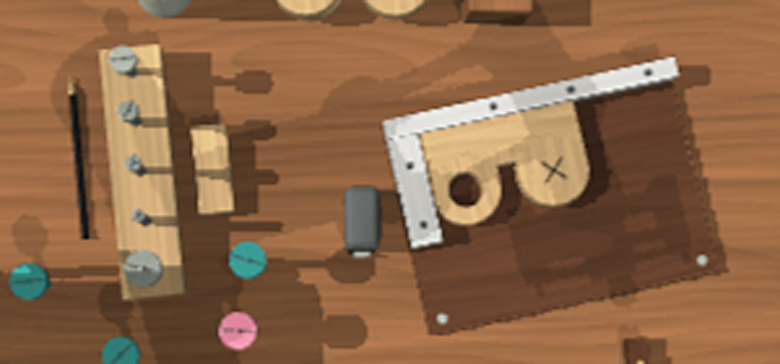

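Request:
{"fn": "drive_tool", "kwargs": {"rows": [[[1,0.02,-0.035,0,0],[1,0.046,-0.08,0,0],[1,0.073,-0.128,0,0],[1,0.1,-0.175,0,0],[1,0.127,-0.222,0,0]]]}}

```text
clock: 12.25
tool_pos: [363.6, -76.1, 256.8]
tool_rot: [-3.127, -0.301, -0.002]
ft_force: [0.6, -0.3, 0.6]
opening: 0.4
gripper_force: 0.0
```

Request:
{"fn": "drive_tool", "kwargs": {"rows": [[[1,0.027,-0.048,0,0],[1,0.054,-0.095,0,0],[1,0.081,-0.142,0,0],[1,0.105,-0.185,0,0],[1,0.12,-0.21,0,0]]]}}

```text
clock: 12.88
tool_pos: [440.9, 154.3, 256.3]
tool_rot: [-3.126, -0.306, 0.001]
ft_force: [-0.2, 0.1, -1.1]
opening: 0.5
gripper_force: 0.0
```

```bash
python3 where.py
```

```text
t 12.875 tcp [440.85 154.3  256.26] yaw 11.185069417338442 in jig [-16.42 359.4  256.26] F jig [-0.17  0.18 -1.06] open 0.519974407825022
```

Request:
{"fn": "drive_tool", "kwargs": {"rows": [[[1,0.015,-0.026,0,0],[1,0.029,-0.048,0,0],[1,0.029,-0.048,0,0],[1,0.029,-0.048,0.03,0],[1,0.029,-0.048,0.06,0]]]}}

```text
clock: 13.5
tool_pos: [459.4, 203.1, 196.0]
tool_rot: [3.127, 0.301, 0.001]
ft_force: [-1.1, 0.4, -1.0]
opening: 0.3
gripper_force: 0.0
```

```bash
python3 where.py
```

```text
t 13.5 tcp [459.4  203.13 196.04] yaw 10.985662700950988 in jig [ 11.04 403.84 196.04] F jig [-1.04  0.63 -0.97] open 0.28981921414221173
```

Over the bit, 2 mm off; descend to z ≈ 146 and hold.

Request:
{"fn": "drive_tool", "kwargs": {"rows": [[[1,0.001,-0.002,0.02,0],[1,0.001,-0.002,0.035,0],[1,0.001,-0.002,0.045,0],[1,0.001,-0.002,0.05,0],[1,0.001,-0.002,0.05,0]]]}}

```text
clock: 14.12
tool_pos: [460.3, 205.0, 146.8]
tool_rot: [3.127, 0.299, 0.0]
ft_force: [0.9, -0.1, 0.4]
opening: 0.6
gripper_force: 0.0
```

Request:
{"fn": "drive_tool", "kwargs": {"rows": [[[1,0,0,0,0],[1,0,0,0,0],[1,0,0,0,0],[1,0,0,0,0],[1,0,0,0,0]]]}}

```text
clock: 14.75
tool_pos: [460.2, 205.1, 146.7]
tool_rot: [3.127, 0.299, 0.0]
ft_force: [-0.6, 0.3, -0.8]
opening: 0.6
gripper_force: 0.0
```

Request:
{"fn": "drive_tool", "kwargs": {"rows": [[[1,0,0,0,0],[1,0,0,0,0],[1,0,0,0,0],[1,0,0,0,0],[1,0,0,0,0]]]}}

```text
clock: 15.38
tool_pos: [460.2, 205.1, 146.6]
tool_rot: [3.127, 0.299, -0.0]
ft_force: [-0.3, -0.1, 0.1]
opening: 0.7
gripper_force: 0.0
```

```bash
python3 where.py; python3 - <<'E'
from h import *
im=snapshot("scene")
cv2.imwrite("pics/sc1.png",cv2.resize(im[80:300,160:460],None,fx=2.5,fy=2.5,interpolation=cv2.INTER_CUBIC))
E
```

```text
t 15.375 tcp [460.16 205.06 146.63] yaw 10.92233571403305 in jig [ 12.15 405.6  146.63] F jig [-0.33 -0.07  0.13] open 0.7373147877578647
```

View pics/sc1.png

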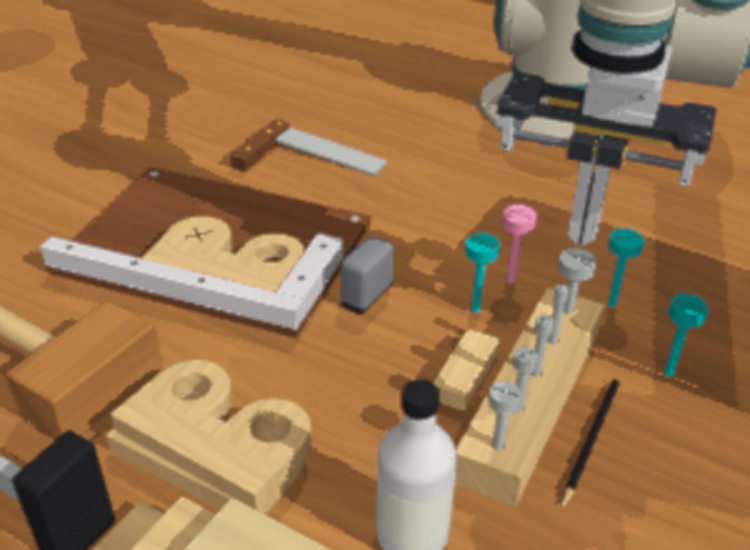

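The closed fingertips are right above the wide steel bit (picture about (580,250)), touching nothing. They have held there for over 1 s. Now up and across to the cross.

Request:
{"fn": "drive_tool", "kwargs": {"rows": [[[1,0,0,-0.03,0],[1,0,0,-0.07,0],[1,0,0,-0.105,0],[1,0.001,0.03,-0.11,0],[1,0.003,0.08,-0.11,0]]]}}

```text
clock: 16.05
tool_pos: [478.8, 127.3, 257.7]
tool_rot: [-3.126, -0.304, -0.004]
ft_force: [0.4, 0.2, -0.0]
opening: 0.4
gripper_force: 0.0
```

Request:
{"fn": "drive_tool", "kwargs": {"rows": [[[1,0.002,0.055,0,0],[1,0.004,0.11,0,0],[1,0.006,0.165,0,0],[1,0.008,0.22,0,0],[1,0.009,0.26,0,0]]]}}

```text
clock: 16.68
tool_pos: [536.7, -128.9, 256.6]
tool_rot: [3.127, 0.297, 0.0]
ft_force: [0.2, 0.1, -0.3]
opening: 0.6
gripper_force: 0.0
```

Request:
{"fn": "drive_tool", "kwargs": {"rows": [[[1,0.001,0.04,0,0],[1,0.001,0.07,0,0],[1,0.001,0.07,0.02,0],[1,0.001,0.07,0.05,0],[1,0.001,0.07,0.08,0]]]}}

```text
clock: 17.3
tool_pos: [550.7, -195.3, 175.9]
tool_rot: [3.127, 0.298, 0.001]
ft_force: [0.3, -0.4, 0.7]
opening: 0.4
gripper_force: 0.0
```

```bash
python3 where.py
```

```text
t 17.3 tcp [ 550.72 -195.28  175.9 ] yaw 10.902067750272879 in jig [ 25.29  -4.66 175.9 ] F jig [ 0.23 -0.41  0.67] open 0.4195006761600201
```

Request:
{"fn": "drive_tool", "kwargs": {"rows": [[[1,0.001,0,0.03,0],[1,0.001,0,0.06,0],[1,0.001,0,0.085,0],[1,0.001,0,0.097,0],[1,0.001,0,0.097,0]]]}}

```text
clock: 17.92
tool_pos: [551.3, -194.7, 79.1]
tool_rot: [-3.127, -0.299, 0.002]
ft_force: [0.1, 0.3, 1.0]
opening: 0.7
gripper_force: 0.0
```

Request:
{"fn": "drive_tool", "kwargs": {"rows": [[[1,0,0,0,0],[1,0,0,0,0],[1,0,0,0,0],[1,0,0,0,0],[1,0,0,0,0]]]}}

```text
clock: 18.55
tool_pos: [551.6, -194.9, 79.8]
tool_rot: [3.127, 0.299, 0.0]
ft_force: [0.8, -0.6, -0.2]
opening: 0.5
gripper_force: 0.0
```

```bash
python3 where.py; python3 - <<'E'
from h import *
im=snapshot("scene")
cv2.imwrite("pics/sc2.png",cv2.resize(im[80:300,120:460],None,fx=2.3,fy=2.3,interpolation=cv2.INTER_CUBIC))
E
```

```text
t 18.55 tcp [ 551.63 -194.87   79.81] yaw 10.92373090846893 in jig [26.27 -4.42 79.81] F jig [ 0.67 -0.75 -0.18] open 0.5262945180703541
```

View pics/sc2.png

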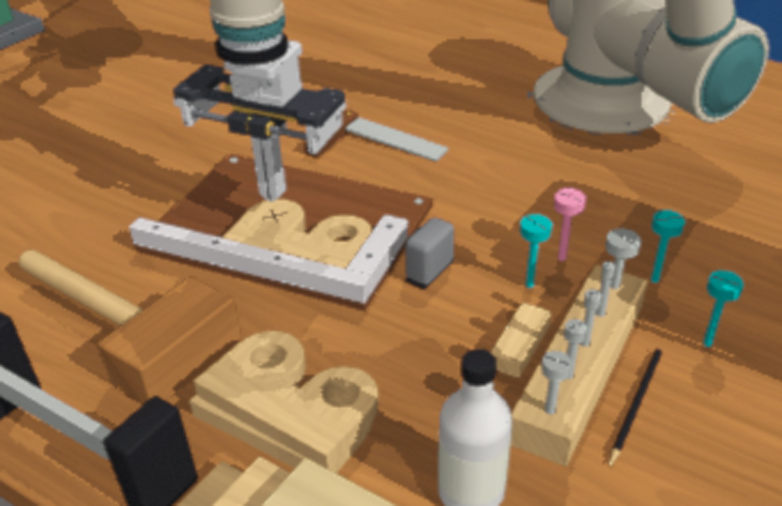

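The fingertips hang free just above the cross (picture about (272,200) over (275,216)). The bracket is home and the bits are undisturbed.

```bash
python3 -c "from station import *; print(close_job())"
```

```text
the job is handed in; nothing more can be done
None
```

The bracket is home against fence and stop, I pointed at the 35 mm bit for over a second, and the arm finished pointing about 45 mm (TCP) above the pencil cross; the job is handed in, with no verdict shown.

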